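# Clip the cabinet key's snap hook onto the cart's tether eye

## Robot

A 6-joint arm with a two-finger parallel gripper is mounted at the origin on the work surface. World frame = base frame: x ahead of the robot, y to its left, z up, the work surface at z = 0. Lengths are in m, angles in rad, forces in N, time in s.
With the tool pointing down it reaches from about 0.15 to 0.775 m from the base axis. Payload 6.1 kg.
Tool frame: the origin (TCP) lies midway between the tips of the shut fingers; the grasp point (between the pads) lies 19 mm behind it; z points along the fingers, y is the direction in which the jaws open and shut (so a half turn about z gives the same grasp; the last joint's range is limited). The gripper opens to 85 mm and grips with 20 to 120 N. Pads are 22 mm wide; open, the fingers measure 114 mm over their backs; the gripper's body (76 mm by 85 mm) begins 54 mm behind the grasp point. The pads swing forward as they close: fully open they stand 13 mm farther back than shut.
Start: joints at [-1.207, 0.126, -0.04, 1.405, 0, 1.571], TCP at [0.187, -0.491, 0.231] pointing down, gripper open.
Joint ranges: [-2.72, 2.72], [-0.95, 1.95], [-1.27, 1.35], [-1.78, 2.02], [-1.46, 1.47], [-3.14, 3.14]. Speed limits (rad/s): [2.39, 2.39, 3.01, 3.14, 3.14, 3.14].

## Interface

Orientations are given as a unit quaternion [x, y, z, w].
In Python, from station import move_to, move_l, set_joints, open_jaws, close, dwell, inverse_kinematics, snapshot, get_calibration, IKError, job_done, get_time, get_joint_positions, get_joint_vel, get_tau, get_tool_pos, get_tool_rot, get_wrist_force, get_moment, get_width gives the robot as it stands. The module is installed in compiled form; this text tells all that it offers. Calls block until the motion is done:
- move_to(position, orientation): joint-space move of the TCP to a pose.
- move_l(position, rotation=None, rate=0.15, force_limit=None): straight line of the TCP; rotation=None keeps the orientation; rate is the mean speed in m/s. With force_limit (N) it stops when the force on the tool has changed by that much, and returns True; else False.
- set_joints(angles): joint-space move.
- open_jaws() and close(strength=None): open the fingers fully, or close them until they stop; strength is the grip in N (None keeps the last).
- dwell(seconds).
- inverse_kinematics(position, orientation): joint angles nearest the present ones, or None.
- snapshot(name): name is "scene" or "top"; returns the picture (480x640x3 uint8, red, green, blue); there is no depth.
- get_calibration(name): a dict with "vertical_fov" (degrees; the focal length in pixels is half the picture's height over the tangent of half this angle, whatever the lens; pixels are square), "cx", "cy" (the principal point, pixels), "T" (4x4, takes a point from camera to world coordinates). Camera axes: x right, y down, z forward; pixel columns grow to the right and rows downward; lengths in m; the calibration is good to about 2 mm. A picture is of the moment at which its call begins. get_calibration takes no time and is no camera call.
A pose or a line that the arm cannot do raises IKError and nothing moves.
- job_done(): hands the job in, once; it reports no verdict.
Readings, each from a call of its own:
- get_time(): time.
- get_joint_positions(): joint angles.
- get_joint_vel(): joint speeds.
- get_tau(): joint torques, N m.
- get_tool_pos(): TCP position.
- get_tool_rot(): TCP orientation.
- get_wrist_force(): force on the tool from outside, world axes, zero at the start.
- get_moment(): the same for the moment, N m.
- get_width(): opening from 0.0 (shut) to 1.0 (fully open).
Only numpy, scipy, OpenCV 4.12 (cv2) and the standard library are available. Lean on these libraries where they do the work, as an engineer would, in place of code of your own. Each camera call takes 0.05 s, during which the arm holds its last target.

## Task

Take the cabinet key with its snap hook out of the wooden stand and clip it onto the steel eye on the cart: gently press the hook's sprung gate against the eye's front bar until the bar has passed and the gate springs shut, without ever leaning hard on the eye. Leave the key hanging upright and still from the middle of the front bar, and leave the other things where they stand.

Things in the scene. Friction and masses are not known exactly. Their poses are not given: they have to be found in the camera images.
- hook: snap hook with key tag, one rigid piece 140 mm tall, about 0.16 kg, upright in the stand. Origin: centre of the underside; z up, x to the gate side. From below: blue tag 36 x 6 x 54 mm with brass key; loop of twin 5 mm steel wires at y = -5 and +5 mm in the x-z plane (inside: spine face x = -8.5, lip top z = 65.5, crown underside z = 99, nose at x = +10 down to z = 86.5 mm); blue grip tab
- hook_grip (a point): point to grip, in the blue tab on top of the hook (24 mm in x, 12 mm thick in y, from 23 mm below to 14 mm above this point), 126 mm above the hook's underside. Take it from above, fingers closing along the hook's y; fingertips reaching over 25 mm below this point would touch the bar when the hook hangs
- hook_mouth (a point): point on the gate's line (hook x = +10, z = 77 mm; 49 mm below hook_grip), axes as the hook: the best height for the eye's 8 mm bar to enter, 5 mm up or down still enters. Pushing the hook along its +x, the bar's centre meets the gate 6.5 mm before this point, clears the nose when 7 mm past it and meets the rigid spine when 14.5 mm past it
- hook_seat (a point): where the bar's centre lies when the hook hangs: 95 mm above the underside, 31 mm below hook_grip, axes as the hook. Once the bar, entered at mouth height, is close to the spine, lowering the hook 18 mm brings it past the gate's tip up here into the crown, and the gate springs shut under it
- gate (a joint): angle of the orange sprung gate (24 mm long, 5 mm thick, hinged at the bottom lip at x = +10, z = 63 mm of the hook): 0 shut, positive as it swings inward to the spine (stop at 1.3 rad). A bar pressed on it feels 2 to 5 N
- stand: fixed dark wooden block 55 x 45 mm, 45 mm high, on an 80 x 70 mm rubber foot, with a slot (39 x 9 mm, floor 10 mm above the cart top, 35 mm deep) that holds the tag; origin under its centre; x along the slot, the same as the hook's x at the start
- bracket: fixed dark steel bracket: foot plate 128 x 80 x 8 mm, post at x = +95 mm with a 90 mm carrier plate, holding a horizontal steel eye, a U of 8 mm round bar: front bar along y, side arms (56 mm between centre lines) running 90 mm back along +x to a yellow block. Origin on the cart top under point eye_nominal; x from front bar to post. The eye is open above and below; nothing stands above 165 mm
- eye_nominal (a point): middle of the range of the eye's front bar, 150 mm above the cart top; axes as the bracket. Its height and y are true, but the eye was clamped by hand on its slotted carrier: the real bar lies anywhere from 30 mm nearer (-x) to 30 mm farther (+x) than this point. It does not move in use; find it by touch or sight
- dispenser: silver binder clip dispenser 70 x 90 x 70 mm, loose; origin under its centre; leave alone
- cube: clear acrylic cube, 50 mm, loose; origin under its centre; leave alone
- pencil_case: green plastic pencil case 70 x 200 x 32 mm, loose; origin under its centre; leave alone
- cup: white ceramic cup, 76 mm across, 90 mm high, loose; origin under its centre; leave alone
Things that resemble listed ones, but are neither listed nor needed, are in the scene too. There is more than one size of the stand; the one meant has the size given above.

How it is judged:
On the way, in this order (a step that is already met when the one before it is completed fails the run):
1. the hook is lifted clear of the stand (z of hook in the frame of stand above 0.05 m and contact force between hook and stand below 0.1 N), for 0.1 s.
2. the gate is pressed open by the eye (value of joint gate above 0.5 rad and contact force between hook and bracket above 0.5 N), for 0.05 s.
At the end, for the whole second after the job is handed in: the gate is shut (under 0.12 rad) and the hook hangs from the eye's front bar, released and still (under 0.05 m/s), within 20 degrees of upright: its seat within 6 mm of the bar's height, within 18 mm of the bar's middle along the bar, and within 42 mm of the nominal bar fore and aft (value of joint gate below 0.12 rad and z of hook_seat in the frame of eye_nominal between -0.006 and 0.006 m and y of hook_seat in the frame of eye_nominal between -0.018 and 0.018 m and x of hook_seat in the frame of eye_nominal between -0.042 and 0.042 m and angle between hook's own z axis and vertical below 0.35 rad and contact force between hook and bracket above 0.3 N and linear speed of hook below 0.05 m/s); the robot touches nothing.
It fails at once if the hook bears on the eye bracket with more than 20 N (contact force between hook and bracket above 20 N).
It fails at once if a bystander is moved by more than 20 mm (distance of any of dispenser, cube, pencil_case, cup from where it was at the start of the episode above 0.02 m).
It also fails if it takes over 53 s, if anything falls off the work surface, if the arm or the gripper's body presses on something with over 40 N, if the wrist force passes 120 N, or if a joint passes its speed limit or range.

## Working session

There is one attempt and no reset: what is moved stays moved. The work goes in short steps, each a Python script; the robot and the scene stay as the last script left them, time stands still between calls to the robot, and variables do not carry over. Pictures are saved under pics/ and viewed, and the job is handed in when it is done.

```bash
ls; mkdir -p pics; python3 - <<'E'
from station import *
import cv2,numpy as np
for n in ("scene","top"):
    im=snapshot(n); cv2.imwrite(f"pics/{n}0.png",im[:,:,::-1])
    c=get_calibration(n); print(n,c["vertical_fov"],c["cx"],c["cy"],{k:v for k,v in c.items() if k not in("T","vertical_fov","cx","cy")}); print(np.round(c["T"],4))
print(get_time(),get_tool_pos(),get_tool_rot(),get_width())
E
```

```text
pics
scene 56.99410721568754 315.00373334374405 232.28814865501582 {}
[[-0.8183  0.3087 -0.4849  1.0742]
 [ 0.5747  0.4554 -0.6799  0.7181]
 [ 0.0109 -0.835  -0.5501  0.6732]
 [ 0.      0.      0.      1.    ]]
top 45.53894310152949 316.57027954302265 234.98076970574087 {}
[[ 0.0072 -0.9826  0.1857  0.3842]
 [-0.9999 -0.0093 -0.0107  0.0132]
 [ 0.0123 -0.1856 -0.9825  1.2268]
 [ 0.      0.      0.      1.    ]]
0.1 [ 0.18669277 -0.4902823   0.2306034 ] [ 9.83498929e-01  1.80912492e-01 -1.15171754e-04 -7.16723548e-04] 1.0030026176640385
```

View pics/scene0.png

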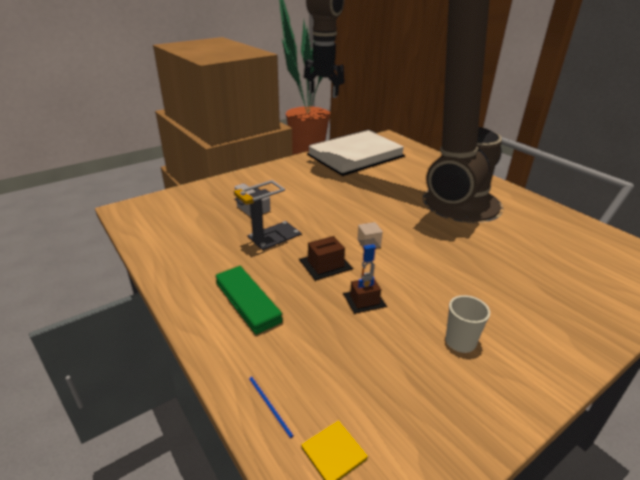

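View pics/top0.png

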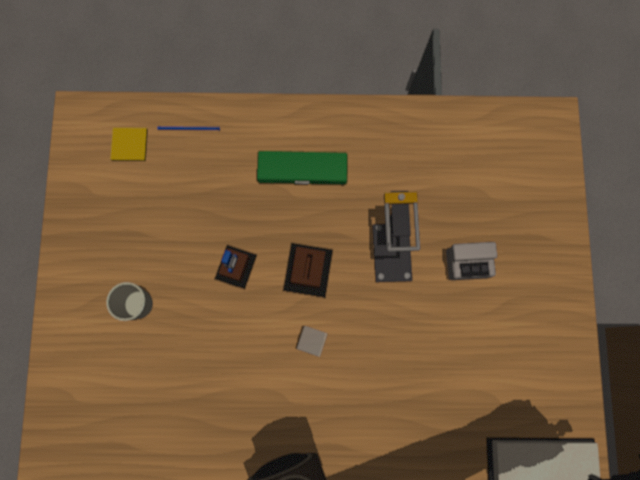

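The hook is in the small stand: scene (368,255–295), top (236,264). The larger decoy stand is at scene (326,255). The eye is at top (402,220), with its front bar near row 247. I'll zoom in next.

```bash
python3 - <<'E'
import cv2
s=cv2.imread("pics/scene0.png");t=cv2.imread("pics/top0.png")
def z(im,x0,y0,w,h,f,n): cv2.imwrite(n,cv2.resize(im[y0:y0+h,x0:x0+w],None,fx=f,fy=f,interpolation=cv2.INTER_CUBIC))
z(s,325,225,80,100,6,"pics/za.png"); z(s,225,170,90,85,7,"pics/zb.png")
z(t,205,235,65,60,9,"pics/zc.png"); z(t,360,180,75,110,5,"pics/zd.png")
E
```

```text
(no output)
```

View pics/za.png

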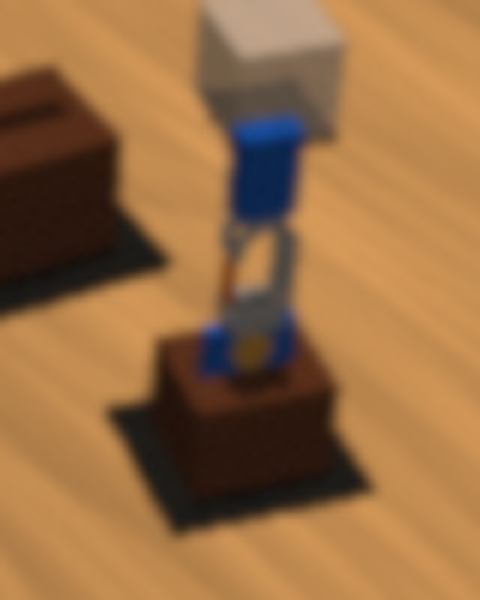

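View pics/zb.png

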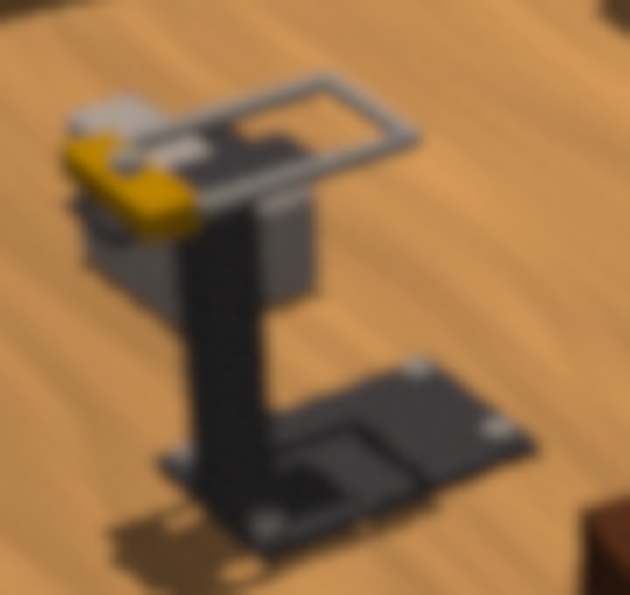

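View pics/zc.png

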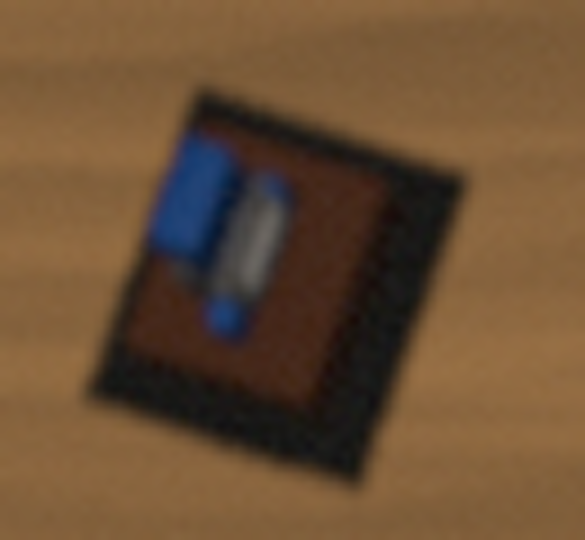

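View pics/zd.png

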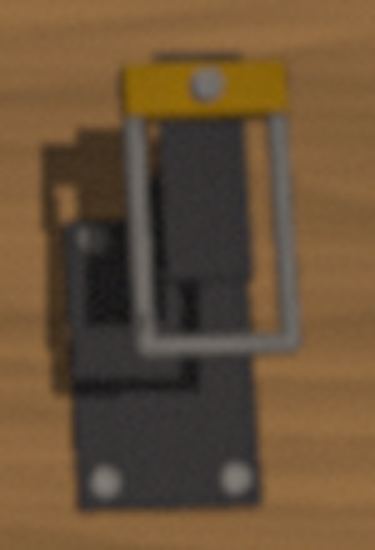

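```bash
cat > h.py <<'E'
import numpy as np, cv2
from station import *
def P(n):
    c=get_calibration(n); f=240/np.tan(np.radians(c["vertical_fov"])/2)
    K=np.array([[f,0,c["cx"]],[0,f,c["cy"]],[0,0,1]]); Ti=np.linalg.inv(c["T"])
    return K@Ti[:3],K,c["T"]
def zz(x0,y0,f,u): return np.array([x0,y0])+(np.array(u)+.5)/f-.5
def ray(n,p,z):
    _,K,T=P(n); d=T[:3,:3]@np.linalg.solve(K,[p[0],p[1],1]); return T[:3,3]+d*(z-T[2,3])/d[2]
def tri(ps,pt):
    X=cv2.triangulatePoints(P("scene")[0],P("top")[0],np.array(ps,float).reshape(2,1),np.array(pt,float).reshape(2,1)); return (X[:3]/X[3]).ravel()
def proj(n,X):
    q=P(n)[0]@np.append(X,1); return q[:2]/q[2]
def A(u):return zz(325,225,6,u)
def B(u):return zz(225,170,7,u)
def C(u):return zz(205,235,9,u)
def D(u):return zz(360,180,5,u)
E
python3 - <<'E'
from h import *
np.set_printoptions(precision=4,suppress=True)
print("foot top");ft=[ray("top",C(u),0.002) for u in [(200,92),(462,180),(360,485),(92,395)]]
for q in ft:print(q)
print(np.mean(ft,0)); 
print("foot scene");
fs=[ray("scene",A(u),0.002) for u in [(108,412),(182,530),(372,490)]]
for q in fs:print(q)
print((fs[0]+fs[2])/2)
print("eye z.15")
for n,F,us in (("scene",B,[(328,82),(410,138),(133,140),(200,200)]),("top",D,[(147,345),(294,344),(133,118),(277,115)])):
    for u in us: print(n,ray(n,F(u),.150))
print("stereo corners",tri(B((410,138)),D((147,345))),tri(B((328,82)),D((294,344))))
print("tab top", tri(A((268,130)),C((193,190))))
E
```

```text
foot top
[0.5922 0.1944 0.002 ]
[0.5713 0.1308 0.002 ]
[0.4978 0.153  0.002 ]
[0.5187 0.2174 0.002 ]
[0.545  0.1739 0.002 ]
foot scene
[0.5759 0.131  0.002 ]
[0.5933 0.1966 0.002 ]
[0.5223 0.2199 0.002 ]
[0.5491 0.1755 0.002 ]
eye z.15
scene [ 0.5682 -0.1897  0.15  ]
scene [ 0.5662 -0.1349  0.15  ]
scene [ 0.6494 -0.1889  0.15  ]
scene [ 0.6507 -0.1364  0.15  ]
top [ 0.5625 -0.1372  0.15  ]
top [ 0.5634 -0.1935  0.15  ]
top [ 0.6517 -0.1332  0.15  ]
top [ 0.6535 -0.1892  0.15  ]
stereo corners [ 0.5634 -0.1379  0.1476] [ 0.5644 -0.1945  0.1467]
tab top [0.5468 0.1735 0.1466]
```

```bash
cat >> h.py <<'E'
def q(yaw):  # tool down, tool x at yaw
    return [np.cos(yaw/2),np.sin(yaw/2),0,0]
E
python3 - <<'E'
from h import *
np.set_printoptions(precision=4,suppress=True)
print(inverse_kinematics([.546,.1745,.119],q(-.309)),inverse_kinematics([.51,-.164,.182],q(.03)),inverse_kinematics([.58,-.164,.164],q(.03)))
print("carrier edge scene @.14",ray("scene",B((240,128)),.14),ray("scene",B((312,150)),.14),"top",ray("top",D((165,280)),.14),ray("top",D((248,280)),.14))
move_to([.546,.1745,.20],q(-.309)); print(get_time())
cv2.imwrite("pics/t1.png",snapshot("top")[:,:,::-1]);cv2.imwrite("pics/s1.png",snapshot("scene")[:,:,::-1])
E
python3 - <<'E'
import cv2,numpy as np
a=cv2.imread("pics/t1.png")[200:320,170:310];b=cv2.imread("pics/s1.png")[150:320,300:420]
cv2.imwrite("pics/z1.png",np.hstack([cv2.resize(a,(400,343),interpolation=2),cv2.resize(b,(242,343),interpolation=2)]))
E
```

```text
[ 0.3093  0.2381 -0.1503  1.1823  0.     -2.5233] [-0.3111  0.1501 -0.1192  1.3016  0.      2.8005] [-0.2756  0.28    0.0035  1.2944  0.      2.836 ]
carrier edge scene @.14 [ 0.6043 -0.1928  0.14  ] [ 0.591  -0.1631  0.14  ] top [ 0.5898 -0.146   0.14  ] [ 0.5901 -0.1782  0.14  ]
3.5083
```

View pics/z1.png

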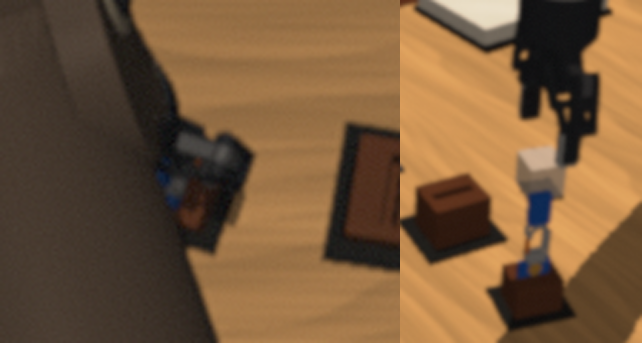

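The gripper is above the hook, with the tab at scene crop (538,205). I'll use the half-turn grasp so the last joint doesn't have to unwind later.

```bash
python3 - <<'E'
from h import *
np.set_printoptions(precision=4,suppress=True)
Y=-.309+np.pi
print(inverse_kinematics([.546,.1745,.119],q(Y)))
move_to([.546,.1745,.185],q(Y)); print(get_time(), get_joint_positions(), get_wrist_force())
print(move_l([.546,.1745,.119],rate=.06,force_limit=8), get_tool_pos(),get_wrist_force(),get_time())
cv2.imwrite("pics/s2.png",snapshot("scene")[150:320,300:420,::-1].repeat(3,0).repeat(3,1))
E
```

```text
[ 0.3093  0.2381 -0.1503  1.1823  0.      0.6183]
6.2583 [ 0.3093  0.2203 -0.0273  1.3232 -0.      0.618 ] [-0.2028  0.3559  0.1191]
False [0.5463 0.1746 0.1195] [-0.562  -0.1862 -0.0964] 7.5083
```

View pics/s2.png

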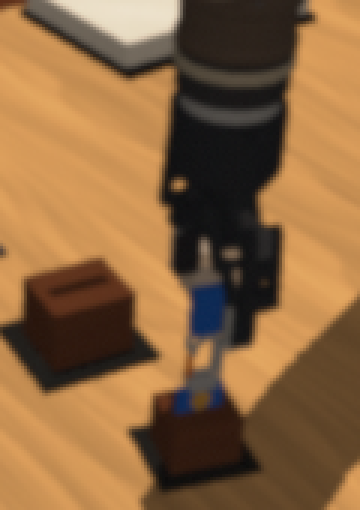

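```bash
python3 - <<'E'
from h import *
p=np.array(get_tool_pos()); 
for X in (p,p+[0,0,.019],[.546,.1745,.150],[.546,.1745,.113],p+[.3*.042,.95*.042,.013],p-[.3*.042,.95*.042,-.013]): print((proj("scene",X)-[300,150])*3)
E
```

```text
[206.84670064 320.80526591]
[208.98496113 298.76539107]
[210.59334798 285.02126314]
[206.41118372 328.06667193]
[233.22021061 340.86614955]
[185.12097053 273.13173777]
```

The tab at crop (207,285–335) matches the projected TCP and pads. Closing the jaws and lifting.

```bash
python3 - <<'E'
from h import *
np.set_printoptions(precision=4,suppress=True)
close(90); print(get_width(),get_wrist_force(),get_time())
p=get_tool_pos()
move_l([p[0],p[1],.28],rate=.12); print(get_wrist_force(),get_time())
Y=.03-np.pi
move_to([.51,-.1645,.26],q(Y)); print(get_time(),get_joint_positions(),get_tool_pos(),get_tool_rot())
for n in("scene","top"): cv2.imwrite(f"pics/{n}3.png",snapshot(n)[:,:,::-1])
a=cv2.imread("pics/scene3.png")[60:260,200:360]
cv2.imwrite("pics/z3.png",cv2.resize(a,None,fx=3,fy=3,interpolation=2))
E
```

```text
0.12999224727732647 [ 0.446  -0.141   1.7799] 8.225
[ 0.0704 -0.0278 -2.3037] 9.7167
11.0083 [-0.3111  0.1491  0.05    1.4717  0.0004 -0.3414] [ 0.5102 -0.1639  0.26  ] [-0.0152  0.9999  0.0002  0.    ]
```

View pics/z3.png

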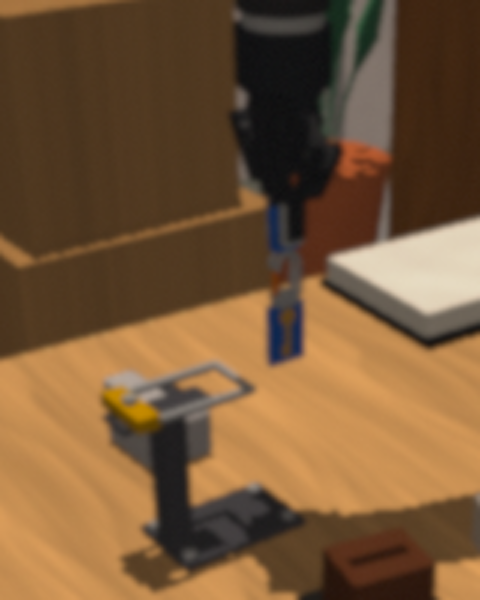

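The hook is held upright, with its gate facing the eye (crop 278,280). The tag's bottom is at about crop (285,361). I'll check its height, then descend and feel for the bar.

```bash
python3 - <<'E'
from h import *
np.set_printoptions(precision=4,suppress=True)
p=np.array(get_tool_pos()); print("pred underside centre crop px",(proj("scene",p-[0,0,.109])-[200,60])*3, "tab top", (proj("scene",p+[0,0,.031])-[200,60])*3)
move_l([.51,-.1645,.182],rate=.12); dwell(.2)
w0=get_wrist_force(); print(w0,get_time())
r=move_l([.585,-.1645,.182],rate=.02,force_limit=1.5)
print(r,get_tool_pos(),get_wrist_force()-w0,get_time())
cv2.imwrite("pics/s4.png",cv2.resize(snapshot("scene")[120:260,220:340,::-1],None,fx=4,fy=4,interpolation=2))
E
```

```text
pred underside centre crop px [286.6013 357.3859] tab top [284.3183 202.8918]
[ 0.0628  0.2603 -2.0802] 12.1083
True [ 0.5476 -0.1644  0.181 ] [-2.641   0.3569  1.0556] 14.1
```

View pics/s4.png

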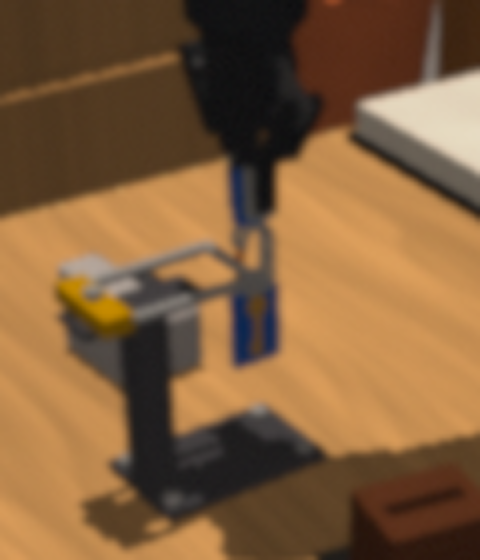

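Contact came at x=0.5476 (vision predicted 0.548). I'll press on in guarded steps.

```bash
python3 - <<'E'
from h import *
np.set_printoptions(precision=4,suppress=True)
for dx in (4,8,12,15,18.5):
    r=move_l([.5476+dx/1e3,-.1645,.182],rate=.015,force_limit=6)
    print(r,get_tool_pos(),get_wrist_force()-np.array([.063,.26,-2.08]),get_time())
    if r: break
cv2.imwrite("pics/s5.png",cv2.resize(snapshot("scene")[120:260,220:340,::-1],None,fx=4,fy=4,interpolation=2))
E
```

```text
False [ 0.5511 -0.1644  0.1814] [-2.9873 -0.7191 -1.7774] 14.6
False [ 0.5556 -0.1645  0.1821] [-4.8561  0.2677 -1.1095] 15.0167
False [ 0.5597 -0.1647  0.1818] [-4.3433 -1.1633 -3.0982] 15.4333
False [ 0.5628 -0.1645  0.1818] [-3.4663 -0.3612 -2.3833] 15.7833
False [ 0.5665 -0.1644  0.1819] [-2.617   0.1671 -2.406 ] 16.1667
```

View pics/s5.png

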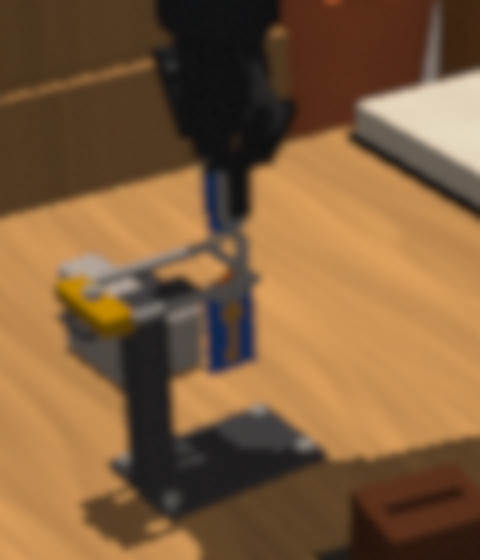

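The gate has folded inward around the bar (orange at 228,275), with low force. Lowering the hook to seat it.

```bash
python3 - <<'E'
from h import *
np.set_printoptions(precision=4,suppress=True)
p=get_tool_pos()
for dz in (6,12,15,17,18.5):
    r=move_l([.5665,-.1645,.182-dz/1e3],rate=.015,force_limit=6)
    print(r,get_tool_pos(),get_wrist_force()-np.array([.063,.26,-2.08]),get_time())
    if r: break
cv2.imwrite("pics/s6.png",cv2.resize(snapshot("scene")[120:260,220:340,::-1],None,fx=4,fy=4,interpolation=2))
E
```

```text
False [ 0.567  -0.1645  0.1758] [ 0.0986 -0.9444 -3.6794] 16.7667
False [ 0.5668 -0.1646  0.1704] [-0.0232 -1.0069 -0.37  ] 17.3167
False [ 0.5664 -0.1645  0.1668] [-0.9025 -0.4931  0.5958] 17.6667
False [ 0.5662 -0.1646  0.1651] [-3.0765 -0.5314  3.5108] 17.95
False [ 0.5663 -0.1646  0.1648] [-3.569  -0.7492  9.0374] 18.2
```

View pics/s6.png

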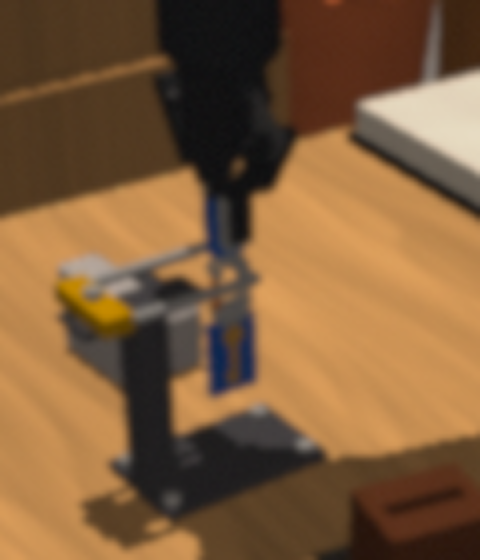

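The bar is in the crown (the vertical force rises at the expected height), and the gate looks shut (orange at 216,300). Next I ease off, check the forces and release.

```bash
python3 - <<'E'
from h import *
np.set_printoptions(precision=4,suppress=True)
move_l([.5645,-.1645,.1650],rate=.02); dwell(.2); print(get_tool_pos(),get_wrist_force()-np.array([.063,.26,-2.08]),get_time())
cv2.imwrite("pics/s7.png",cv2.resize(snapshot("scene")[150:230,250:310,::-1],None,fx=7,fy=7,interpolation=2))
E
```

```text
[ 0.5645 -0.1645  0.1647] [-0.4492 -0.3336  0.533 ] 18.725
```

View pics/s7.png

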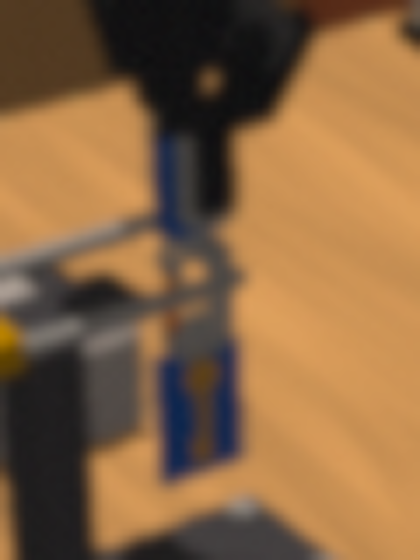

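The gate stands vertical at the left, at about (168,315), so it is shut. The wrist force is near zero. Releasing.

```bash
python3 - <<'E'
from h import *
np.set_printoptions(precision=4,suppress=True)
open_jaws(); print(get_width(),get_wrist_force(),get_time())
p=get_tool_pos(); move_l([p[0],p[1],.27],rate=.08); print(get_wrist_force(),get_time())
move_to([.40,-.30,.30],q(.03-np.pi)); dwell(1.5)
for n in("scene","top"):
  im=snapshot(n)[:,:,::-1]; cv2.imwrite(f"pics/{n}8.png",im)
a=cv2.resize(cv2.imread("pics/scene8.png")[150:240,230:320],(540,540),interpolation=2);cv2.imwrite("pics/z8.png",a)
dwell(1)
im=snapshot("scene")[:,:,::-1]; print(get_time(),np.abs(im[150:240,230:320].astype(int)-cv2.imread("pics/scene8.png")[150:240,230:320]).max())
E
```

```text
0.9947389352979404 [-0.3628  0.1107  0.0108] 19.4833
[ 0.1206  0.6224 -0.1005] 20.95
24.4667 5
```

View pics/z8.png

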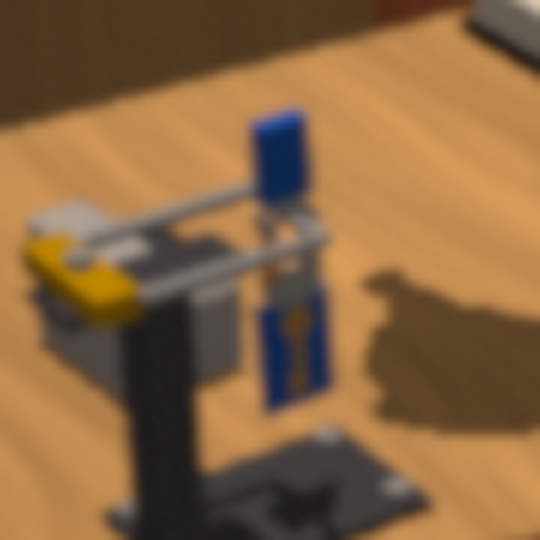

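View pics/top8.png

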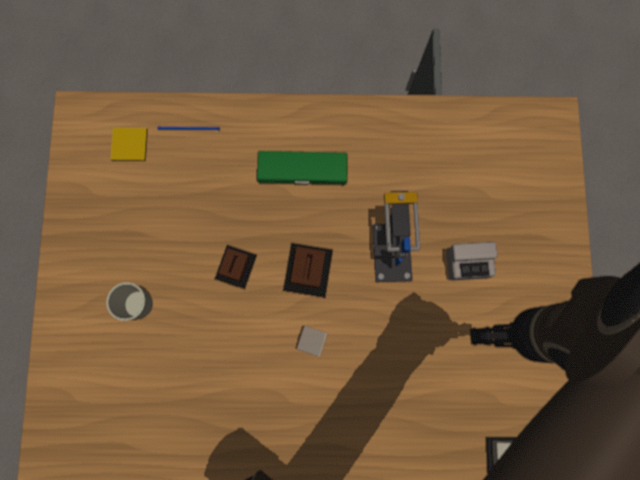

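The hook hangs from the front bar, with its tab at (280,150) and its tag at (295,350) in the crop. It is still between two pictures 1 s apart, with the gate line closed. In the top view everything else is where it started. Handing in.

```bash
python3 - <<'E'
from h import *
X=tri(zz(230,150,6,(280,118)),(406.5,243.5)); print("tab top",X)
job_done(); print(get_time())
E
```

```text
tab top [ 0.56572466 -0.16394009  0.19344333]
the job is handed in; nothing more can be done
the job is handed in; nothing more can be done
```

The hook is clipped on the eye's front bar and hanging free, and I handed the job in at about 24.5 s of the 53 s allowed. `job_done` gave no verdict, so what follows rests on my own checks.

**What I did:** I gripped the tab at 90 N and lifted the hook clear of the stand. I found the bar by touch at x = 0.5476; vision had predicted 0.548. I then pressed the gate in over 18.5 mm and lowered the hook until the bar sat in the crown. I eased off before opening the jaws and moved the arm away.

**Forces:** Readings were at most about 5 N while pressing the gate. They peaked at about 10 N (9 N vertical) when seating in the crown, under the 20 N limit. These are samples of wrist force between moves, not a continuous record of contact force.

**Last checks:**
- **Gate:** it looks shut in the picture; I could not read its angle directly.
- **Position:** the tab is within about 1 mm of the bar's middle along the bar.
- **Tilt:** about 3°, estimated from the picture.
- **Stillness:** two pictures 1 s apart are practically identical.
- **Other objects:** in the top view nothing else appears to have moved.

**One disagreement:** heights measured from the two cameras came out low. The bar and the tab in the stand read 2–4 mm under the text's heights, and the hanging tab's top reads 0.193 m where 0.195 m is expected. I used the text's heights, and the height at which the hook seated agreed with them to about 1 mm.

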